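Level the equipment stand with a spirit level

TASK

The low steel equipment stand on the counter sags towards its one adjustable foot. Lay the spirit level flat on the stand's shelf, lengthwise along the line that runs to that foot, and turn the foot's black hand knob until the bubble sits centred between its two lines. Then press the level down firmly onto the shelf, as you would with a hand, to check that the stand does not give, and finish while still pressing, bubble still centred; leave the other things on the counter where they are.

Things in the scene. Friction and masses are not known exactly. Their poses are not given: they have to be found in the camera images.
- level: Spirit level: aluminium bar with black end caps, 230 long (its x), 24 wide (its y), 48 tall, 0.3 to 0.5 kg; origin: middle of its underside. Starts upright on the counter, right of the stand. Grip it across its width. 29 to 109 either side of the middle its top is a solid flat to press on; a firm press is 10 to 25 N. Either end may point to the foot.
- vial (a point): Middle of the level's vial, 44 above the underside, axes as the level's. The vial (52 long, greenish, two black lines 19 apart) lies along x in a window in the middle of the top face.
- bubble (a point): Middle of the pale bubble (14 long). It slides along the level's x up to 16 either way from the vial's middle, always towards the higher end, 2.5 for each 1/1000 of slope, and takes about 1 s to settle. Centred: its middle is at the vial's middle; between the lines it has 2.5 to spare either way.
- shelf: The stand's steel shelf: flat plate 240 (its x) by 340 (its y); origin: centre of its top face, 92 above the counter. +y points to the adjustable foot; two fixed legs under the -y end. It tips about those legs' feet as the knob turns. At first the +y end is 1 to 2 low; along x it is level. The level goes on it along y, its middle within 55 (y) and 110 (x) of the origin, within 0.2 rad.
- knob (a point): On the axis of the fluted black hand knob of the adjustable foot, at about half its height, 116 above the counter, 235 from the shelf's origin along its +y. Knob: 46 across, 30 tall, axis upright, 65 from the edge of the plate; it does not rise as it turns. It needs 0.2 N m and stays where left.
- boss (a point): Top of the threaded boss through which the knob's spindle passes, 86 above the counter, under the knob; part of the shelf. One knob turn clockwise (seen from above) raises this end by 4 and moves the bubble of a level on the shelf 27 towards the foot (4.25 per rad); anticlockwise lowers it. At first 1.3 to 2.7 rad clockwise are missing.
- pitcher: Steel milk pitcher, 90 across, 110 tall; bystander. Origin under its centre.
- tamper: Steel coffee tamper, 58 across, 92 tall; bystander. Origin under its centre.
- cups: Stack of white paper cups, 84 across, 149 tall; bystander. Origin under its centre.
- spanner: Steel open-ended spanner, 180 long, lying by the front edge of the stand, perhaps partly under it; bystander. Origin under its middle.
- syrup: Amber syrup bottle, 72 across, 230 tall; bystander. Origin under its centre.
- knock_box: Round black knock box with a bar across, 144 across, 105 tall; bystander. Origin under its centre.
- brush: Cleaning brush, 200 long, lying beyond the level on the right; bystander. Origin under its middle.
Mind the look-alikes: they are no part of the job. Several things have the shape of the level; the one meant has the colours described above.

How it is judged:
By the outcome, as a careful person would: the job done as asked, in the order asked, and still so for the second after the job is handed in, while the arm keeps its last pose, push and grip.
It also fails if it takes over 72 s, if anything falls off the work surface, if the arm or the gripper's body presses on something with over 40 N, if the wrist force passes 120 N, or if a joint passes its speed limit or range.

ROBOT

A 6-joint arm with a two-finger parallel gripper is mounted at the origin on the work surface. World frame = base frame: x ahead of the robot, y to its left, z up, the work surface at z = 0. Lengths are in m, angles in rad, forces in N, time in s.
With the tool pointing down it reaches from about 0.25 to 0.725 m from the base axis. Payload 4 kg.
Tool frame: the origin (TCP) lies between the finger pads; the fingertips stand 17 mm ahead of it and the grasp point (between the pads) lies 2 mm behind it (r.tip_extent is the distance from the TCP to the fingertips, in m); z points along the fingers, y is the direction in which the jaws open and shut (so a half turn about z gives the same grasp; the last joint's range is limited). The gripper opens to 85 mm and grips with 20 to 120 N. Pads are 22 mm wide; open, the fingers measure 114 mm over their backs; the gripper's body (76 mm by 85 mm) begins 54 mm behind the grasp point. The pads swing forward as they close: fully open they stand 13 mm farther back than shut.
Start: joints at [1.135, 0.241, 0.005, 1.335, 0, 1.571], TCP at [0.211, 0.453, 0.248] pointing down, gripper open.
Joint ranges: [-2.72, 2.72], [-1.05, 1.87], [-1.09, 1.28], [-1.99, 2.15], [-1.42, 1.44], [-3.14, 3.14]. Speed limits (rad/s): [2.79, 2.79, 3.14, 3.14, 3.14, 3.14].

INTERFACE

Orientations are given as a unit quaternion [x, y, z, w].
In Python, from plant import telemetry, get_image, get_calibration, order, nets, r gives the robot as it stands.
- The arm moves only by the tool play_rows, never from a script. Its argument "steps" is a list of rows, each an object of numbers: "dx", "dy", "dz": the shift along the tool's x, y, z in mm; "ax", "ay", "az": the turn, a rotation vector about the tool's x, y, z in rad. A call has 1 to 10 rows; each row is the pose to reach, as a shift and turn from the pose measured when the call began, along the tool's axes at that moment; what a row does not reach only later rows make up. A row lasts 1/12 s, in which the tool goes at most 41.7 mm and 7.16 degrees, less where a joint would pass 70% of its speed; a pose out of reach is approached as far as the arm can. A call with a gripper value outside its range is refused whole. "hand" is the closure in counts, from 0 (fully open) to 255 (shut), set as the call begins (left out, the last holds). The fingers move at their own pace and stop on an object; "newtons" is the grip in N (left out, the last holds). Time passes only in rows, so rows that repeat a pose let the fingers close. It gives the time, the measured TCP pose, the force and the opening at its end, in the units of the state.
- telemetry.get_state(): the state, without advancing time (a new reading comes with each control period).
- get_image(name): name is "scene" or "top" or "wrist"; returns the picture (480x640x3 uint8, red, green, blue); there is no depth.
- get_calibration(name): a dict with "fx", "fy", "cx", "cy" (pixels), "camera_from_world" (4x4, takes a point from world to camera coordinates). Camera axes: x right, y down, z forward; pixel columns grow to the right and rows downward; lengths in m; the calibration is good to about 2 mm. A picture is of the moment at which its call begins: read the wrist's pose just before it. get_calibration takes no time and is no camera call; for the wrist camera it gives the pose at the moment of the call.
- order.sign_off(): hands the job in, once; it reports no verdict.
Trained networks look in the newest picture that a camera, given by its name, has taken for a name from the list of things; names that differ only in an ending like _2 or _b are one class to them, and where a whole thing is asked for, a point or a joint stands for the part that bears it (a point fixed in the world has none). Each returns a list of dicts, best first, with "p" (0 to 1); they miss things now and then, are a little off and sometimes report something else, mostly with a low value. They report only what shows in the picture. A call takes as long as a camera call. They do not tell look-alikes from the thing itself.
- nets.search_frame(camera, query): "box" ([centre column, centre row, width, height] in pixels, round what is visible of it).
The state is a dict: "t": time; "q": joint angles; "dq": joint speeds; "effort": joint torques, N m; "eef_pos": TCP position; "orientation": TCP orientation; "contact_force": force on the tool from outside, world axes, zero at the start; "torque": the same for the moment, N m; "opening": finger opening in m.
Only numpy, scipy, OpenCV 4.12 (cv2) and the standard library are available. Lean on these libraries where they do the work, as an engineer would, in place of code of your own. Each camera call takes 0.05 s, during which the arm holds its last target.

## Working session

There is one attempt and no reset: what is moved stays moved. The work goes in short steps, Python scripts to look and compute and a tool call to move; the robot and the scene stay as the last step left them, time stands still between calls to the robot, and variables do not carry over. Pictures are saved under pics/ and viewed, and the job is handed in when it is done.

Besides the shell and the picture viewer there is one more tool, called as name(argument=value, ...) on one line, values as JSON. play_rows: Moves the arm, as the interface text tells. Its arguments: {"type":"object","properties":{"steps":{"type":"array","items":{"type":"object","properties":{"dx":{"type":"number"},"dy":{"type":"number"},"dz":{"type":"number"},"ax":{"type":"number"},"ay":{"type":"number"},"az":{"type":"number"}}}},"hand":{"type":"number"},"newtons":{"type":"number"}},"required":["steps"]}

```bash
ls; mkdir -p pics
python3 - <<'E'
from plant import telemetry, get_image, get_calibration, order, nets, r
import cv2
for n in ["scene","top","wrist"]:
    im=get_image(n); cv2.imwrite(f"pics/{n}0.png",im[:,:,::-1])
    c=get_calibration(n); print(n,c)
    for q in ["level","shelf","knob","vial"]:
        print(q,[(round(d['p'],2),[round(x) for x in d['box']]) for d in nets.search_frame(n,q)][:4])
s=telemetry.get_state(); print(s)
E
```

```text
pics
scene {'fx': 486.90616196931103, 'fy': 486.90616196931103, 'cx': 321.66827365249014, 'cy': 242.42345356874782, 'camera_from_world': array([[ 0.8180006 ,  0.57508412,  0.01238043, -0.36288868],
       [ 0.34950476, -0.47981139, -0.80475304, -0.16830467],
       [-0.45686042,  0.66261549, -0.59348064,  1.9772583 ],
       [ 0.        ,  0.        ,  0.        ,  1.        ]])}
level [(0.89, [287, 300, 53, 56]), (0.81, [234, 258, 61, 38]), (0.75, [369, 178, 13, 25]), (0.57, [150, 364, 84, 70])]
shelf [(0.79, [351, 239, 105, 86])]
knob [(0.69, [385, 197, 12, 12]), (0.6, [349, 239, 108, 81])]
vial [(0.91, [288, 302, 50, 53]), (0.66, [236, 256, 61, 40]), (0.64, [149, 364, 80, 69]), (0.54, [350, 240, 107, 82])]
top {'fx': 573.3349766663442, 'fy': 573.3349766663442, 'cx': 315.3841208300594, 'cy': 238.01713389903838, 'camera_from_world': array([[ 0.00495   , -0.99995014,  0.0086724 , -0.11353293],
       [-0.99223139, -0.0059895 , -0.12426179,  0.56122282],
       [ 0.12430753, -0.00798993, -0.99221157,  1.64255102],
       [ 0.        ,  0.        ,  0.        ,  1.        ]])}
level [(
[... 700 characters left out ...]
00e+00]])}
level []
shelf []
knob []
vial []
{'t': 0.75, 'q': array([1.13502555e+00, 2.40558608e-01, 5.01608510e-03, 1.33519764e+00,
       7.77506981e-06, 1.57080803e+00]), 'dq': array([ 0.00014377,  0.00110806, -0.00099491, -0.00073866, -0.0003479 ,
       -0.00050536]), 'effort': array([-9.23627558e-04, -3.72122848e+01,  2.52665430e+01,  9.30999813e-04,
        4.18983188e-05,  4.68691027e-06]), 'eef_pos': array([0.21105587, 0.45328042, 0.24833331]), 'orientation': array([2.16171206e-01, 9.76355473e-01, 2.82583882e-05, 2.27456732e-06]), 'contact_force': array([-0.80238403, -0.65815745, -0.63948198]), 'torque': array([-0.00136123, -0.01020511, -0.02420592]), 'opening': 0.08523773844889654}
```

View pics/top0.png

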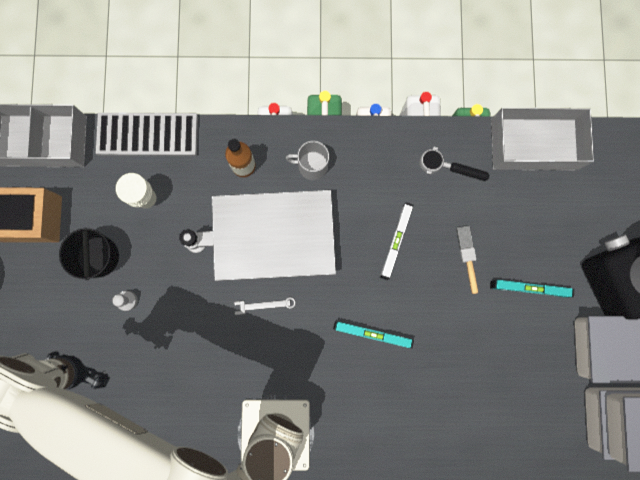

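View pics/scene0.png

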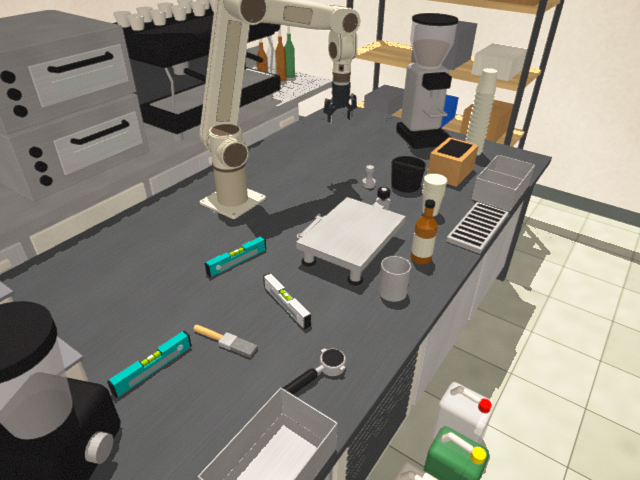

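Run:
```python
import cv2
im=cv2.imread("pics/top0.png")
cv2.imwrite("pics/top0z.png",cv2.resize(im[180:370,170:450],(800,543),interpolation=cv2.INTER_CUBIC))
```

```text
(no output)
```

View pics/top0z.png

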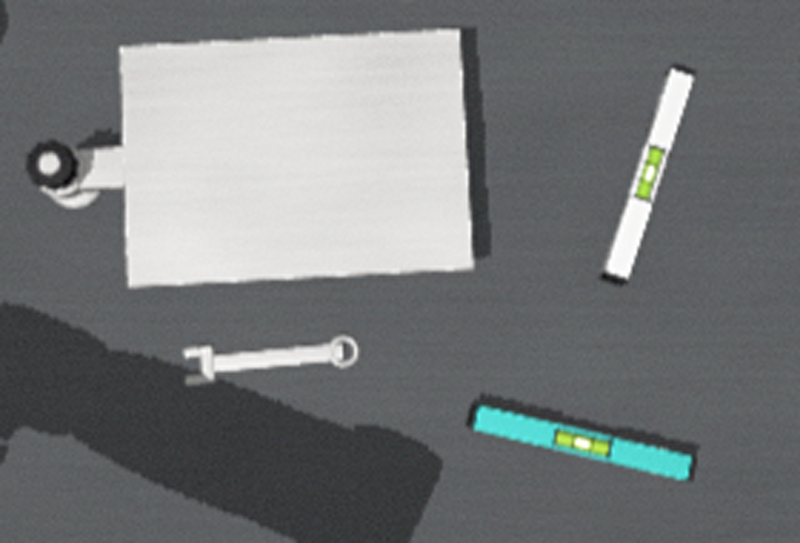

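The white/silver bar with black caps at top-view pixel (397,241) is the level. The teal bars are look-alikes. The shelf is centred at about (274,235) and the knob is at (190,238).

```bash
cat > h.py <<'E'
from plant import telemetry, get_image, get_calibration, order, nets, r
import numpy as np, cv2
from scipy.spatial.transform import Rotation as R
def ray(cal,uv,z):
    M=np.array(cal['camera_from_world']);Rm=M[:3,:3];t=M[:3,3]
    o=-Rm.T@t; d=Rm.T@np.array([(uv[0]-cal['cx'])/cal['fx'],(uv[1]-cal['cy'])/cal['fy'],1])
    return o+d*(z-o[2])/d[2]
def proj(cal,p):
    M=np.array(cal['camera_from_world']);c=M[:3,:3]@p+M[:3,3]
    return np.array([cal['fx']*c[0]/c[2]+cal['cx'],cal['fy']*c[1]/c[2]+cal['cy']])
def goal(pos,yaw,tilt=None):
    # tool down; jaw axis (tool y) direction yaw in world
    s=telemetry.get_state();p=np.array(s['eef_pos']);Q=R.from_quat(s['orientation'])
    y=np.array([np.cos(yaw),np.sin(yaw),0]);z=np.array([0,0,-1.]);x=np.cross(y,z)
    G=R.from_matrix(np.stack([x,y,z],1))
    d=Q.inv().apply(np.array(pos)-p)*1000
    rv=(Q.inv()*G).as_rotvec()
    print('d mm',d.round(1),'rot',rv.round(4),'now',p.round(4),'q',np.round(s['q'],2))
E
python3 - <<'E'
from h import *
c=get_calibration('top')
z=lambda u,v:(170+u/2.857,180+v/2.857)
sh=[ray(c,z(*p),.092) for p in [(120,47),(460,30),(473,268),(129,287)]]
for p in sh: print(p.round(4))
ctr=np.mean(sh,0); print('ctr',ctr)
print('sizes',[np.linalg.norm(sh[i]-sh[(i+1)%4]).round(3) for i in range(4)])
d=(sh[0]-sh[1])+(sh[3]-sh[2]); print('yaw +y',np.arctan2(d[1],d[0]))
k=ray(c,z(51,163),.131); k2=ray(c,(190.5,237),.131); print('knob',k,k2,np.linalg.norm(k-ctr), np.arctan2(*(k-ctr)[1::-1]))
a=ray(c,z(683,69),.048);b=ray(c,z(614,281),.048);print('level',a,b,(a+b)/2,np.linalg.norm(a-b),np.arctan2(*(a-b)[1::-1]))
v=ray(c,z(650,173),.044);print('vial',v)
E
```

```text
[0.6723 0.1851 0.092 ]
[ 0.6919 -0.154   0.092 ]
[ 0.4539 -0.1671  0.092 ]
[0.4334 0.1698 0.092 ]
ctr [0.56287936 0.00845997 0.092     ]
sizes [np.float64(0.34), np.float64(0.238), np.float64(0.338), np.float64(0.239)]
yaw +y 1.6299188502416118
knob [0.5504294  0.24158837 0.131     ] [0.55062018 0.23431068 0.131     ] 0.2366956944575735 1.6241495005775815
level [ 0.66195452 -0.38440229  0.048     ] [ 0.44430068 -0.31134391  0.048     ] [ 0.5531276 -0.3478731  0.048    ] 0.2295881548435743 -0.32384595718208703
vial [ 0.55477045 -0.34973462  0.044     ]
```

Run:
```python
from h import *
goal([.554,-.349,.22],1.247)
s=telemetry.get_state();c=get_calibration('wrist');M=np.array(c['camera_from_world']);o=-M[:3,:3].T@M[:3,3]
print('cam in tool',R.from_quat(s['orientation']).inv().apply(o-s['eef_pos']), R.from_quat(s['orientation']).inv().apply(M[2,:3]))
ct=get_calibration('top')
for n,z in [('syrup',.2),('cups',.149),('pitcher',.11),('tamper',.09)]:
    for d in nets.search_frame('top',n)[:1]: print(n,d['p'],ray(ct,d['box'][:2],z).round(3))
```

```text
d mm [-649.6 -582.5   28.3] rot [ 1.00e-04 -0.00e+00 -1.12e-01] now [0.2111 0.4533 0.2483] q [1.14 0.24 0.01 1.34 0.   1.57]
cam in tool [ 8.23895299e-02  9.21907216e-05 -1.26302694e-01] [-3.23499384e-01  1.98502330e-04  9.46228360e-01]
syrup 0.74 [0.756 0.091 0.2  ]
cups 0.78 [0.674 0.375 0.149]
pitcher 0.57 [ 0.777 -0.085  0.11 ]
tamper 0.91 [0.377 0.423 0.09 ]
```

play_rows(steps=[{"dx":-650,"dy":-582,"dz":28,"az":-0.112},{"dx":-650,"dy":-582,"dz":28,"az":-0.112},{"dx":-650,"dy":-582,"dz":28,"az":-0.112},{"dx":-650,"dy":-582,"dz":28,"az":-0.112},{"dx":-650,"dy":-582,"dz":28,"az":-0.112},{"dx":-650,"dy":-582,"dz":28,"az":-0.112},{"dx":-650,"dy":-582,"dz":28,"az":-0.112},{"dx":-650,"dy":-582,"dz":28,"az":-0.112},{"dx":-650,"dy":-582,"dz":28,"az":-0.112},{"dx":-650,"dy":-582,"dz":28,"az":-0.112}], hand=0, newtons=40)

```text
invalid input
```

Run:
```python
from h import *
goal([.554,-.349,.22],1.247)
```

```text
d mm [-649.5 -582.5   28.3] rot [ 1.00e-04  0.00e+00 -1.12e-01] now [0.2111 0.4533 0.2483] q [ 1.14  0.24  0.01  1.34 -0.    1.57]
```

play_rows(steps=[{"dx":-30,"dy":-27,"dz":1,"ax":0,"ay":0,"az":-0.01},{"dx":-60,"dy":-54,"dz":2,"ax":0,"ay":0,"az":-0.02}], hand=0, newtons=40)

```text
t: 1.12
eef_pos: [0.2425, 0.3794, 0.2458]
orientation: [0.204, 0.979, -0.0, 0.0]
contact_force: [1.9, -0.5, 0.7]
opening: 0.0854
```

Run:
```python
from h import *
goal([.554,-.349,.22],1.247)
```

```text
d mm [-576.7 -543.1   25.9] rot [ 0.      0.0002 -0.0875] now [0.2425 0.3794 0.2458] q [ 1.    0.14 -0.12  1.3  -0.    1.41]
```

play_rows(steps=[{"dx":-30,"dy":-28,"dz":1,"ax":0,"ay":0,"az":-0.01},{"dx":-60,"dy":-56,"dz":2,"ax":0,"ay":0,"az":-0.02},{"dx":-90,"dy":-85,"dz":3,"ax":0,"ay":0,"az":-0.03},{"dx":-120,"dy":-113,"dz":5,"ax":0,"ay":0,"az":-0.04},{"dx":-150,"dy":-141,"dz":6,"ax":0,"ay":0,"az":-0.05},{"dx":-180,"dy":-169,"dz":8,"ax":0,"ay":0,"az":-0.05},{"dx":-210,"dy":-198,"dz":10,"ax":0,"ay":0,"az":-0.05},{"dx":-240,"dy":-226,"dz":12,"ax":0,"ay":0,"az":-0.05},{"dx":-270,"dy":-254,"dz":14,"ax":0,"ay":0,"az":-0.05},{"dx":-300,"dy":-282,"dz":14,"ax":0,"ay":0,"az":-0.05}], hand=0, newtons=40)

```text
t: 1.95
eef_pos: [0.4049, -0.0011, 0.2319]
orientation: [0.18, 0.984, 0.0, 0.0]
contact_force: [0.5, -0.2, -0.1]
opening: 0.0853
```

Run:
```python
from h import *
goal([.554,-.349,.22],1.247)
```

```text
d mm [-262.5 -272.7   12. ] rot [ 0.0003  0.0006 -0.0378] now [ 0.4049 -0.0011  0.2319] q [-0.    0.06 -0.25  1.26  0.    0.36]
```

Trying a single large-target repeat now, with every field given.

play_rows(steps=[{"dx":-29,"dy":-30,"dz":1,"ax":0,"ay":0,"az":-0.01},{"dx":-262,"dy":-273,"dz":12,"ax":0,"ay":0,"az":-0.038},{"dx":-262,"dy":-273,"dz":12,"ax":0,"ay":0,"az":-0.038},{"dx":-262,"dy":-273,"dz":12,"ax":0,"ay":0,"az":-0.038},{"dx":-262,"dy":-273,"dz":12,"ax":0,"ay":0,"az":-0.038},{"dx":-262,"dy":-273,"dz":12,"ax":0,"ay":0,"az":-0.038},{"dx":-262,"dy":-273,"dz":12,"ax":0,"ay":0,"az":-0.038},{"dx":-262,"dy":-273,"dz":12,"ax":0,"ay":0,"az":-0.038},{"dx":-262,"dy":-273,"dz":12,"ax":0,"ay":0,"az":-0.038},{"dx":-262,"dy":-273,"dz":12,"ax":0,"ay":0,"az":-0.038}], hand=0, newtons=40)

```text
t: 2.78
eef_pos: [0.5543, -0.3553, 0.2165]
orientation: [0.164, 0.987, -0.001, -0.0]
contact_force: [0.4, -1.3, -0.9]
opening: 0.0853
```

Run:
```python
from h import *
goal([.554,-.349,.22],1.247)
im=get_image('wrist');cv2.imwrite('pics/w1.png',im[:,:,::-1])
c=get_calibration('wrist')
print(nets.search_frame('wrist','level')[:2],nets.search_frame('wrist','vial')[:2])
print(proj(c,[.554,-.349,.048]))
```

```text
d mm [ 2.4  5.8 -3.5] rot [-0.0014 -0.0002 -0.0049] now [ 0.5543 -0.3553  0.2165] q [-0.57  0.58  0.43  1.42 -0.   -0.24]
[{'box': [323.1, 207.0, 29.1, 256.2], 'p': 0.98}, {'box': [9.1, 187.4, 15.5, 31.1], 'p': 0.81}] [{'box': [8.5, 184.6, 17.0, 28.1], 'p': 0.69}, {'box': [324.4, 205.6, 29.9, 259.9], 'p': 0.59}]
[322.65244163 220.66640366]
```

View pics/w1.png

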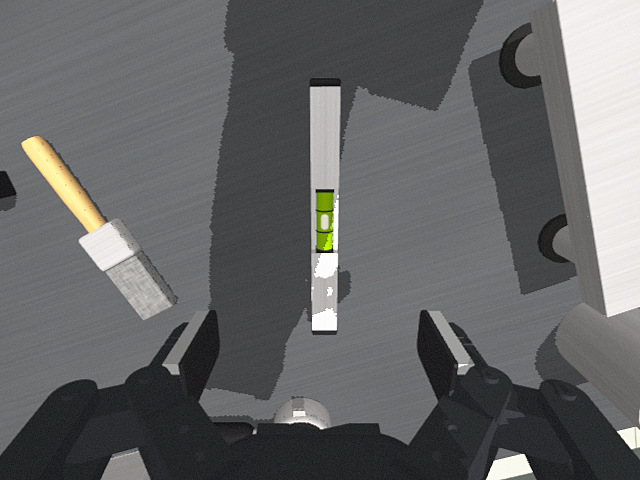

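Run:
```python
from h import *
c=get_calibration('wrist')
a=ray(c,(325,82),.048);b=ray(c,(324,332),.048);v=ray(c,(324.5,221.5),.046)
print(a,b,(a+b)/2,np.linalg.norm(a-b),np.arctan2(*(b-a)[1::-1]),v)
goal([.554,-.350,.07],1.247)
goal([.554,-.350,.033],1.247)
```

```text
[ 0.44832188 -0.3081206   0.048     ] [ 0.66196182 -0.3793028   0.048     ] [ 0.55514185 -0.3437117   0.048     ] 0.2251864394490253 -0.32161948533847173 [ 0.55550524 -0.34373684  0.046     ]
d mm [ -1.4  -0.5 148.7] rot [ 0.0013 -0.0015 -0.0009] now [ 0.553  -0.3493  0.2187] q [-0.56  0.57  0.42  1.43  0.   -0.24]
d mm [ -1.5  -0.6 185.7] rot [ 0.0013 -0.0015 -0.0009] now [ 0.553  -0.3493  0.2187] q [-0.56  0.57  0.42  1.43  0.   -0.24]
```

play_rows(steps=[{"dx":-1,"dy":1,"dz":40,"ax":0,"ay":0,"az":0},{"dx":-1,"dy":1,"dz":80,"ax":0,"ay":0,"az":0},{"dx":-1,"dy":1,"dz":115,"ax":0,"ay":0,"az":0},{"dx":-1,"dy":1,"dz":145,"ax":0,"ay":0,"az":0},{"dx":-1,"dy":1,"dz":170,"ax":0,"ay":0,"az":0},{"dx":-1,"dy":1,"dz":185,"ax":0,"ay":0,"az":0},{"dx":-1,"dy":1,"dz":185,"ax":0,"ay":0,"az":0},{"dx":-1,"dy":1,"dz":185,"ax":0,"ay":0,"az":0}])

```text
t: 3.6
eef_pos: [0.5535, -0.3464, 0.0341]
orientation: [0.161, 0.987, 0.001, -0.001]
contact_force: [0.1, -0.0, -0.0]
opening: 0.0853
```

play_rows(steps=[{"dx":0,"dy":0,"dz":0,"ax":0,"ay":0,"az":0},{"dx":0,"dy":0,"dz":0,"ax":0,"ay":0,"az":0},{"dx":0,"dy":0,"dz":0,"ax":0,"ay":0,"az":0},{"dx":0,"dy":0,"dz":0,"ax":0,"ay":0,"az":0},{"dx":0,"dy":0,"dz":0,"ax":0,"ay":0,"az":0},{"dx":0,"dy":0,"dz":0,"ax":0,"ay":0,"az":0},{"dx":0,"dy":0,"dz":0,"ax":0,"ay":0,"az":0},{"dx":0,"dy":0,"dz":0,"ax":0,"ay":0,"az":0},{"dx":0,"dy":0,"dz":0,"ax":0,"ay":0,"az":0},{"dx":0,"dy":0,"dz":0,"ax":0,"ay":0,"az":0}], hand=255, newtons=45)

```text
t: 4.43
eef_pos: [0.5541, -0.3473, 0.0354]
orientation: [0.161, 0.987, 0.0, -0.0]
contact_force: [-0.8, -1.9, 5.2]
opening: 0.0227
```

Run:
```python
from h import *
im=get_image('wrist');cv2.imwrite('pics/w2.png',im[:,:,::-1])
goal([.554,-.350,.033],1.247)
s=telemetry.get_state();print(s['opening'],s['contact_force'])
```

```text
d mm [-0.8 -2.6  2.4] rot [ 0.0008 -0.001   0.0005] now [ 0.5541 -0.3473  0.0354] q [-0.56  0.69  0.15  1.03  0.   -0.24]
0.022965277366617295 [-0.43564893 -0.80930108  5.99640836]
```

View pics/w2.png

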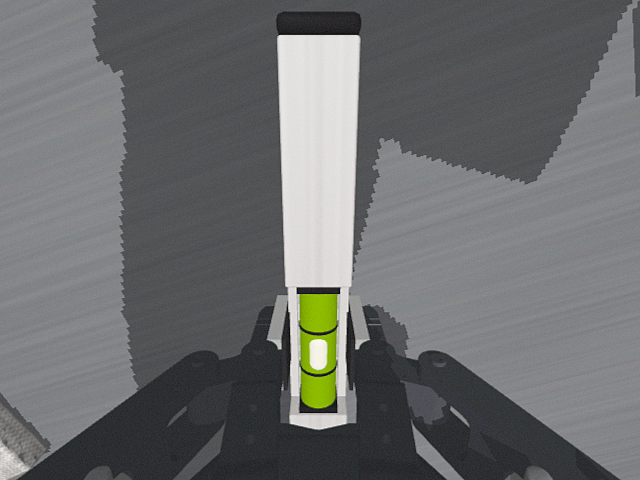

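Run:
```python
from h import *
goal([.563,.0085,.19],.059)
```

```text
d mm [ 104.7  340.3 -154.2] rot [ 1.0000e-04 -1.3000e-03  1.1885e+00] now [ 0.5541 -0.3473  0.0354] q [-0.56  0.69  0.15  1.03  0.   -0.24]
```

play_rows(steps=[{"dx":0,"dy":0,"dz":-10,"ax":0,"ay":0,"az":0},{"dx":0,"dy":0,"dz":-35,"ax":0,"ay":0,"az":0},{"dx":0,"dy":0,"dz":-70,"ax":0,"ay":0,"az":0.04},{"dx":5,"dy":17,"dz":-105,"ax":0,"ay":0,"az":0.12},{"dx":13,"dy":42,"dz":-135,"ax":0,"ay":0,"az":0.22},{"dx":23,"dy":75,"dz":-150,"ax":0,"ay":0,"az":0.32},{"dx":34,"dy":110,"dz":-154,"ax":0,"ay":0,"az":0.42},{"dx":45,"dy":145,"dz":-154,"ax":0,"ay":0,"az":0.52},{"dx":56,"dy":180,"dz":-154,"ax":0,"ay":0,"az":0.62},{"dx":67,"dy":215,"dz":-154,"ax":0,"ay":0,"az":0.72}])

```text
t: 5.32
eef_pos: [0.5578, -0.1204, 0.1892]
orientation: [0.501, 0.866, 0.0, -0.002]
contact_force: [-0.2, 0.7, -3.3]
opening: 0.023
```

Run:
```python
from h import *
goal([.563,.0085,.19],.059)
s=telemetry.get_state();print(s['opening'],s['contact_force'])
```

```text
d mm [109.1  68.7  -0.6] rot [-0.0019 -0.0028  0.4631] now [ 0.5578 -0.1204  0.1892] q [-0.21  0.41  0.09  1.25  0.    0.84]
0.02297240755081417 [-0.21358023  0.72863114 -3.3291422 ]
```

play_rows(steps=[{"dx":28,"dy":17,"dz":0,"ax":0,"ay":0,"az":0.1},{"dx":55,"dy":34,"dz":0,"ax":0,"ay":0,"az":0.2},{"dx":80,"dy":50,"dz":0,"ax":0,"ay":0,"az":0.3},{"dx":98,"dy":62,"dz":0,"ax":0,"ay":0,"az":0.4},{"dx":109,"dy":69,"dz":0,"ax":0,"ay":0,"az":0.463},{"dx":109,"dy":69,"dz":15,"ax":-0.002,"ay":-0.003,"az":0.463},{"dx":109,"dy":69,"dz":35,"ax":-0.002,"ay":-0.003,"az":0.463},{"dx":109,"dy":69,"dz":50,"ax":-0.002,"ay":-0.003,"az":0.463},{"dx":109,"dy":69,"dz":55,"ax":-0.002,"ay":-0.003,"az":0.463},{"dx":109,"dy":69,"dz":55,"ax":-0.002,"ay":-0.003,"az":0.463}])

```text
t: 6.15
eef_pos: [0.561, 0.0088, 0.1322]
orientation: [0.686, 0.728, -0.002, -0.002]
contact_force: [-0.1, 0.1, -3.8]
opening: 0.0231
```

Run:
```python
from h import *
goal([.563,.0085,.127],.059)
s=telemetry.get_state();print(s['opening'],s['contact_force'])
im=get_image('wrist');cv2.imwrite('pics/w3.png',im[:,:,::-1])
im=get_image('scene');cv2.imwrite('pics/s3.png',cv2.resize(im[160:330,200:450,::-1],(800,544),interpolation=cv2.INTER_CUBIC))
```

```text
d mm [-0.4  2.   5.2] rot [-0.0057 -0.0003  0.0003] now [0.561  0.0088 0.1322] q [ 0.02  0.44 -0.02  1.11  0.    1.53]
0.023145507865296087 [-0.13747049  0.07380606 -3.80554169]
```

View pics/w3.png

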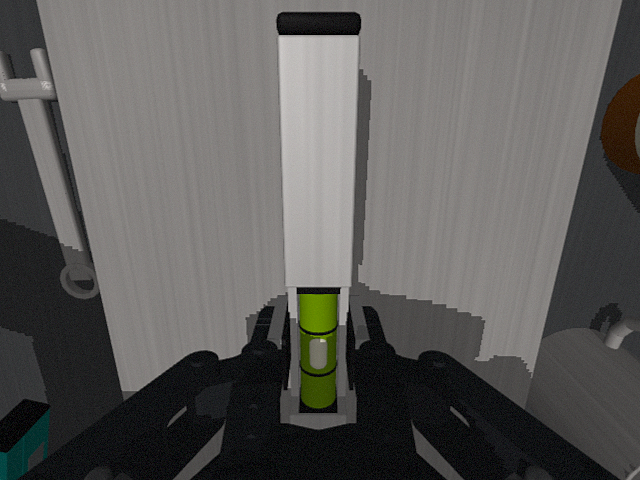

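View pics/s3.png

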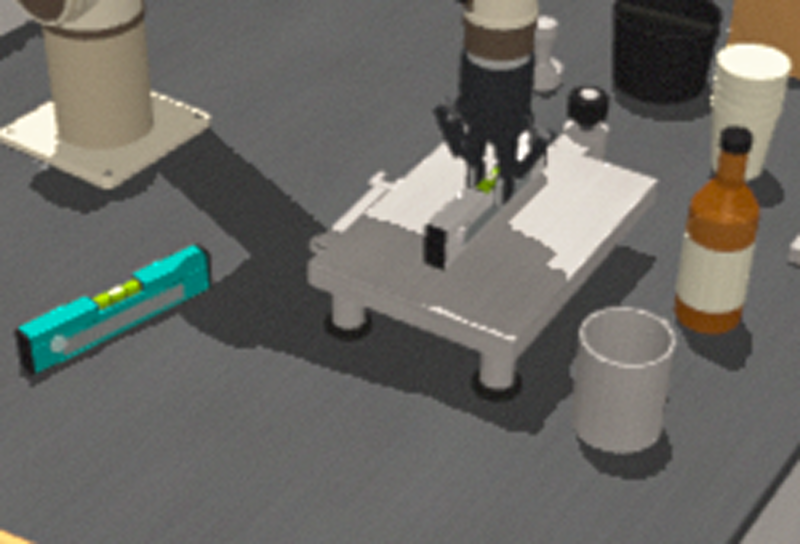

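Level is held at the middle over the shelf, aligned with its edges. Lowering.

play_rows(steps=[{"dx":0,"dy":2,"dz":2,"ax":-0.005,"ay":0,"az":0},{"dx":0,"dy":2,"dz":4,"ax":-0.005,"ay":0,"az":0},{"dx":0,"dy":2,"dz":5.5,"ax":-0.005,"ay":0,"az":0},{"dx":0,"dy":2,"dz":5.5,"ax":-0.005,"ay":0,"az":0},{"dx":0,"dy":2,"dz":5.5,"ax":-0.005,"ay":0,"az":0}])

```text
t: 6.67
eef_pos: [0.5651, 0.0087, 0.1293]
orientation: [0.686, 0.728, 0.002, 0.002]
contact_force: [0.1, 0.2, -4.2]
opening: 0.023
```

play_rows(steps=[{"dx":0,"dy":-1,"dz":2,"ax":0.003,"ay":0,"az":0},{"dx":0,"dy":-1,"dz":3.5,"ax":0.003,"ay":0,"az":0},{"dx":0,"dy":-1,"dz":3.5,"ax":0.003,"ay":0,"az":0},{"dx":0,"dy":-1,"dz":3.5,"ax":0.003,"ay":0,"az":0}])

```text
t: 7.0
eef_pos: [0.5643, 0.0086, 0.1269]
orientation: [0.686, 0.728, 0.001, 0.001]
contact_force: [-2.4, -0.2, 5.2]
opening: 0.023
```

play_rows(steps=[{"dx":0,"dy":0,"dz":-0.5,"ax":0,"ay":0,"az":0},{"dx":0,"dy":0,"dz":-0.5,"ax":0,"ay":0,"az":0},{"dx":0,"dy":0,"dz":-0.5,"ax":0,"ay":0,"az":0},{"dx":0,"dy":0,"dz":-0.5,"ax":0,"ay":0,"az":0},{"dx":0,"dy":0,"dz":-10,"ax":0,"ay":0,"az":0},{"dx":0,"dy":0,"dz":-30,"ax":0,"ay":0,"az":0},{"dx":0,"dy":0,"dz":-60,"ax":0,"ay":0,"az":0},{"dx":0,"dy":0,"dz":-85,"ax":0,"ay":0,"az":0},{"dx":0,"dy":0,"dz":-90,"ax":0,"ay":0,"az":0},{"dx":0,"dy":0,"dz":-90,"ax":0,"ay":0,"az":0}], hand=0)

```text
t: 7.83
eef_pos: [0.5658, 0.0086, 0.2201]
orientation: [0.686, 0.728, 0.003, 0.003]
contact_force: [0.5, 0.1, -0.4]
opening: 0.0855
```

play_rows(steps=[{"dx":0,"dy":0,"dz":0,"ax":0,"ay":0,"az":0},{"dx":0,"dy":0,"dz":0,"ax":0,"ay":0,"az":0},{"dx":0,"dy":0,"dz":0,"ax":0,"ay":0,"az":0},{"dx":0,"dy":0,"dz":0,"ax":0,"ay":0,"az":0},{"dx":0,"dy":0,"dz":0,"ax":0,"ay":0,"az":0},{"dx":0,"dy":0,"dz":0,"ax":0,"ay":0,"az":0},{"dx":0,"dy":0,"dz":0,"ax":0,"ay":0,"az":0},{"dx":0,"dy":0,"dz":0,"ax":0,"ay":0,"az":0},{"dx":0,"dy":0,"dz":0,"ax":0,"ay":0,"az":0}])

```text
t: 8.58
eef_pos: [0.5658, 0.0086, 0.2201]
orientation: [0.686, 0.728, 0.003, 0.003]
contact_force: [0.3, -0.0, 0.8]
opening: 0.0854
```

Run:
```python
from h import *
im=get_image('wrist');cv2.imwrite('pics/w4.png',im[:,:,::-1])
cv2.imwrite('pics/w4z.png',cv2.resize(im[150:300,250:400,::-1],(600,600),interpolation=cv2.INTER_CUBIC))
k=np.array([.563,.0085])+.235*np.array([np.cos(1.63),np.sin(1.63)]);print(k)
goal([*k,.2],2.3)
```

```text
[0.54909526 0.24308827]
d mm [235.1  -3.1  20. ] rot [ 0.0044  0.0104 -2.2411] now [0.5658 0.0086 0.2201] q [ 0.02  0.38  0.12  1.31 -0.    1.53]
```

View pics/w4.png

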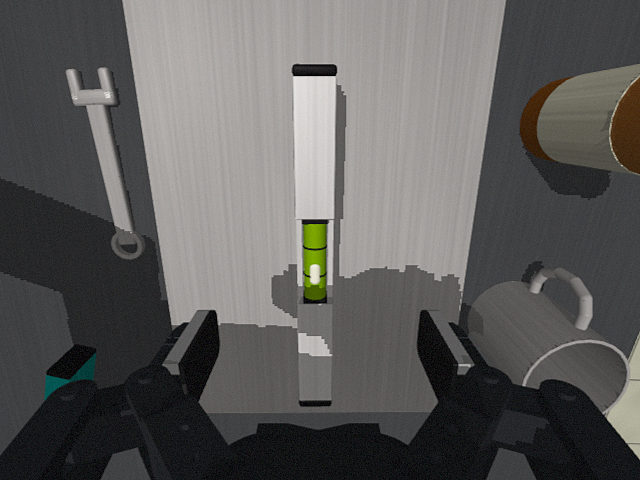

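View pics/w4z.png

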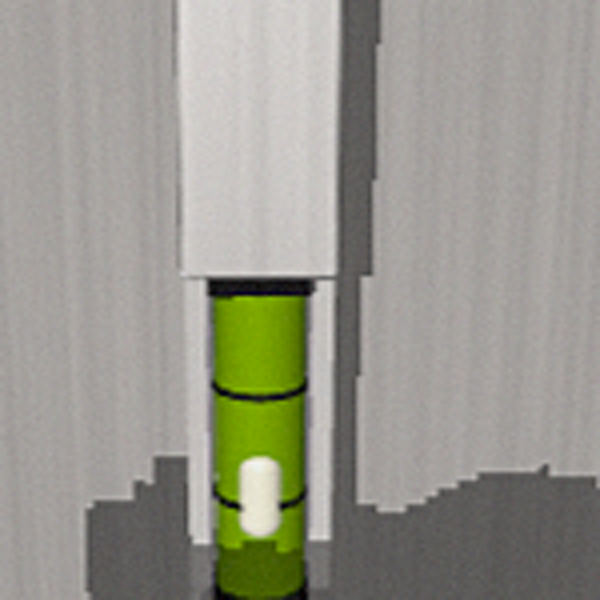

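Lines at zoom rows 396 and 505, bubble at 497: 8.2 mm off, away from the foot, so about 1.9 rad clockwise. Moving to the knob.

play_rows(steps=[{"dx":12,"dy":0,"dz":0,"ax":0,"ay":0,"az":-0.12},{"dx":24,"dy":0,"dz":0,"ax":0,"ay":0,"az":-0.24},{"dx":40,"dy":0,"dz":0,"ax":0,"ay":0,"az":-0.36},{"dx":55,"dy":0,"dz":0,"ax":0,"ay":0,"az":-0.48},{"dx":70,"dy":-1,"dz":0,"ax":0,"ay":0,"az":-0.6},{"dx":85,"dy":-1,"dz":0,"ax":0,"ay":0,"az":-0.72},{"dx":100,"dy":-1,"dz":0,"ax":0,"ay":0,"az":-0.84},{"dx":115,"dy":-1,"dz":0,"ax":0,"ay":0,"az":-0.96},{"dx":130,"dy":-1,"dz":0,"ax":0,"ay":0,"az":-1.08},{"dx":145,"dy":-2,"dz":0,"ax":0,"ay":0,"az":-1.2}])

```text
t: 9.47
eef_pos: [0.5553, 0.154, 0.2201]
orientation: [0.152, 0.988, 0.001, 0.005]
contact_force: [0.7, -0.8, -0.1]
opening: 0.0855
```

Run:
```python
from h import *
goal([.549,.243,.2],2.3)
```

```text
d mm [33.  82.9 20. ] rot [-0.0019  0.0095 -1.0352] now [0.5553 0.154  0.2201] q [ 0.27  0.4   0.15  1.32 -0.    0.58]
```

play_rows(steps=[{"dx":4,"dy":9,"dz":2,"ax":0,"ay":0.001,"az":-0.12},{"dx":8,"dy":18,"dz":5,"ax":0,"ay":0.002,"az":-0.24},{"dx":12,"dy":28,"dz":7,"ax":0,"ay":0.003,"az":-0.36},{"dx":16,"dy":40,"dz":10,"ax":0,"ay":0.004,"az":-0.48},{"dx":20,"dy":50,"dz":12,"ax":0,"ay":0.005,"az":-0.6},{"dx":25,"dy":62,"dz":15,"ax":0,"ay":0.006,"az":-0.72},{"dx":29,"dy":73,"dz":17,"ax":-0.001,"ay":0.008,"az":-0.84},{"dx":33,"dy":83,"dz":20,"ax":-0.002,"ay":0.009,"az":-0.96},{"dx":33,"dy":83,"dz":20,"ax":-0.002,"ay":0.009,"az":-1.035},{"dx":33,"dy":83,"dz":20,"ax":-0.002,"ay":0.009,"az":-1.035}])

```text
t: 10.3
eef_pos: [0.5488, 0.2438, 0.1997]
orientation: [-0.358, 0.934, -0.0, -0.0]
contact_force: [-0.4, 0.0, 0.2]
opening: 0.0852
```

Run:
```python
from h import *
im=get_image('wrist');cv2.imwrite('pics/w5.png',im[:,:,::-1])
c=get_calibration('wrist')
print(proj(c,[.549,.243,.131]), nets.search_frame('wrist','knob')[:2])
goal([.549,.243,.118],2.3)
```

```text
[318.55975725 266.68895597] [{'box': [313.8, 244.1, 75.5, 117.6], 'p': 0.69}]
d mm [ 0.1  0.  82. ] rot [-0.0003  0.0004 -0.0022] now [0.549 0.243 0.2  ] q [ 0.42  0.46  0.2   1.31 -0.   -0.31]
```

View pics/w5.png

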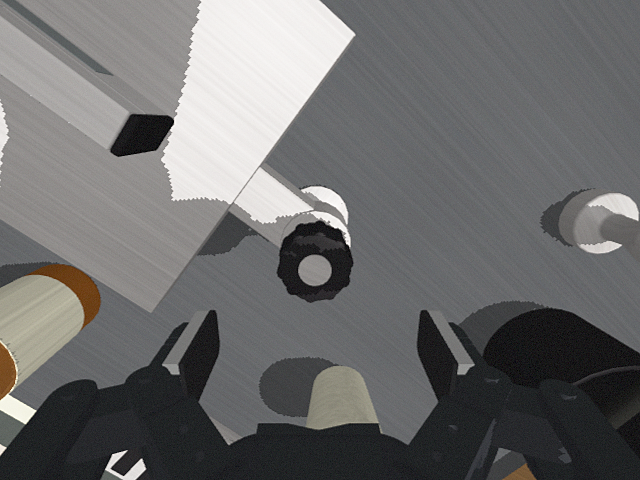

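play_rows(steps=[{"dx":-1,"dy":-1.5,"dz":25,"ax":0,"ay":0,"az":0},{"dx":-1,"dy":-1.5,"dz":50,"ax":0,"ay":0,"az":0},{"dx":-1,"dy":-1.5,"dz":70,"ax":0,"ay":0,"az":0},{"dx":-1,"dy":-1.5,"dz":82,"ax":0,"ay":0,"az":0},{"dx":-1,"dy":-1.5,"dz":82,"ax":0,"ay":0,"az":0},{"dx":-1,"dy":-1.5,"dz":82,"ax":0,"ay":0,"az":0}])

```text
t: 10.9
eef_pos: [0.5505, 0.242, 0.1177]
orientation: [-0.355, 0.935, -0.0, -0.001]
contact_force: [0.5, 0.3, 0.2]
opening: 0.0856
```

play_rows(steps=[{"dx":0,"dy":0,"dz":0,"ax":0,"ay":0,"az":0},{"dx":0,"dy":0,"dz":0,"ax":0,"ay":0,"az":0},{"dx":0,"dy":0,"dz":0,"ax":0,"ay":0,"az":0},{"dx":0,"dy":0,"dz":0,"ax":0,"ay":0,"az":0},{"dx":0,"dy":0,"dz":0,"ax":0,"ay":0,"az":0},{"dx":0,"dy":0,"dz":0,"ax":0,"ay":0,"az":0},{"dx":0,"dy":0,"dz":0,"ax":0,"ay":0,"az":0},{"dx":0,"dy":0,"dz":0,"ax":0,"ay":0,"az":0}], hand=255, newtons=35)

```text
t: 11.57
eef_pos: [0.5509, 0.2428, 0.1192]
orientation: [-0.355, 0.935, 0.0, 0.001]
contact_force: [-2.2, 0.4, 6.1]
opening: 0.0443
```

Run:
```python
from h import *
s=telemetry.get_state();print(s['opening'],s['contact_force'],s['torque'])
im=get_image('wrist');cv2.imwrite('pics/w6.png',im[:,:,::-1])
goal([.549,.243,.118],2.3)
```

```text
0.044271252006635065 [-2.2448011   0.36652464  6.10912548] [ 0.27324265  0.48220369 -0.05745781]
d mm [1.3 1.4 1.2] rot [ 0.0004  0.0015 -0.0037] now [0.5509 0.2428 0.1192] q [ 0.41  0.52  0.07  1.12  0.   -0.31]
```

View pics/w6.png

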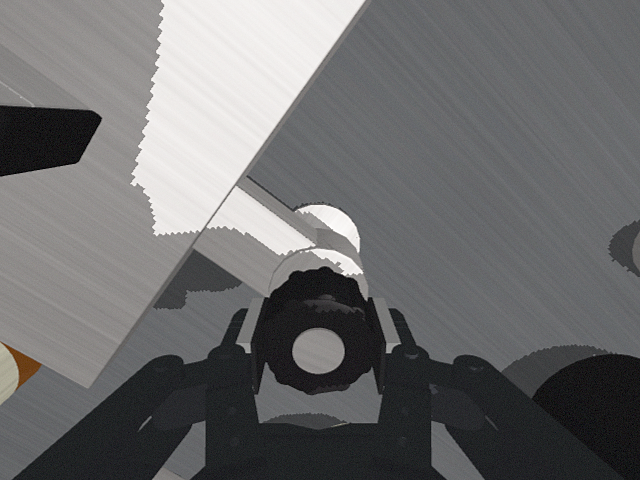

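play_rows(steps=[{"dx":0,"dy":0,"dz":0,"ax":0,"ay":0,"az":0.08},{"dx":0,"dy":0,"dz":0,"ax":0,"ay":0,"az":0.18},{"dx":0,"dy":0,"dz":0,"ax":0,"ay":0,"az":0.28},{"dx":0,"dy":0,"dz":0,"ax":0,"ay":0,"az":0.38},{"dx":0,"dy":0,"dz":0,"ax":0,"ay":0,"az":0.48},{"dx":0,"dy":0,"dz":0,"ax":0,"ay":0,"az":0.58},{"dx":0,"dy":0,"dz":0,"ax":0,"ay":0,"az":0.68},{"dx":0,"dy":0,"dz":0,"ax":0,"ay":0,"az":0.78},{"dx":0,"dy":0,"dz":0,"ax":0,"ay":0,"az":0.88},{"dx":0,"dy":0,"dz":0,"ax":0,"ay":0,"az":0.95}])

```text
t: 12.45
eef_pos: [0.5508, 0.2431, 0.1193]
orientation: [0.114, 0.994, 0.001, 0.0]
contact_force: [-1.1, 0.8, -0.3]
opening: 0.0441
```

Run:
```python
from h import *
s=telemetry.get_state();print(s['opening'],s['contact_force'],s['torque'])
goal([.5509,.2428,.1192],2.29-1.9)
im=get_image('top');cv2.imwrite('pics/t7.png',cv2.resize(im[180:300,170:350,::-1],(800,533),interpolation=cv2.INTER_CUBIC))
```

```text
0.04414574164091445 [-1.1124375   0.78604501 -0.29319363] [0.10594175 0.11720185 0.18339585]
d mm [-0.2 -0.3  0.1] rot [ 1.800e-03 -3.000e-04  9.528e-01] now [0.5508 0.2431 0.1193] q [0.42 0.52 0.07 1.12 0.   0.64]
```

View pics/t7.png

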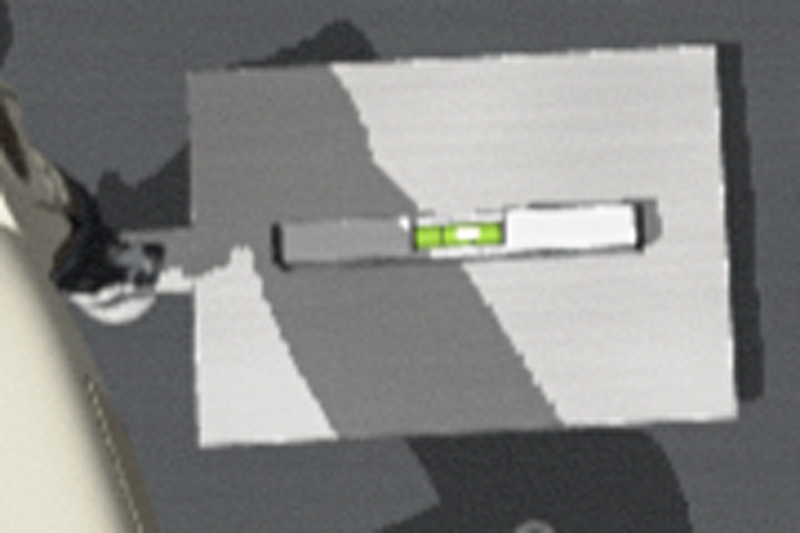

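play_rows(steps=[{"dx":0,"dy":0,"dz":0,"ax":0,"ay":0,"az":0.08},{"dx":0,"dy":0,"dz":0,"ax":0,"ay":0,"az":0.18},{"dx":0,"dy":0,"dz":0,"ax":0,"ay":0,"az":0.28},{"dx":0,"dy":0,"dz":0,"ax":0,"ay":0,"az":0.38},{"dx":0,"dy":0,"dz":0,"ax":0,"ay":0,"az":0.48},{"dx":0,"dy":0,"dz":0,"ax":0,"ay":0,"az":0.58},{"dx":0,"dy":0,"dz":0,"ax":0,"ay":0,"az":0.68},{"dx":0,"dy":0,"dz":0,"ax":0,"ay":0,"az":0.78},{"dx":0,"dy":0,"dz":0,"ax":0,"ay":0,"az":0.88},{"dx":0,"dy":0,"dz":0,"ax":0,"ay":0,"az":0.95}])

```text
t: 13.33
eef_pos: [0.551, 0.2433, 0.1193]
orientation: [0.557, 0.83, 0.001, 0.0]
contact_force: [1.0, 0.6, -0.2]
opening: 0.0437
```

play_rows(steps=[{"dx":0,"dy":0,"dz":0,"ax":0,"ay":0,"az":0},{"dx":0,"dy":0,"dz":0,"ax":0,"ay":0,"az":0},{"dx":0,"dy":0,"dz":0,"ax":0,"ay":0,"az":0},{"dx":0,"dy":0,"dz":0,"ax":0,"ay":0,"az":0},{"dx":0,"dy":0,"dz":0,"ax":0,"ay":0,"az":0},{"dx":0,"dy":0,"dz":0,"ax":0,"ay":0,"az":0},{"dx":0,"dy":0,"dz":0,"ax":0,"ay":0,"az":0},{"dx":0,"dy":0,"dz":0,"ax":0,"ay":0,"az":0},{"dx":0,"dy":0,"dz":0,"ax":0,"ay":0,"az":0}])

```text
t: 14.08
eef_pos: [0.551, 0.2433, 0.1193]
orientation: [0.557, 0.831, 0.001, 0.0]
contact_force: [-0.4, 1.2, -0.2]
opening: 0.0437
```

Run:
```python
from h import *
s=telemetry.get_state();print(s['opening'],s['contact_force'],s['torque'])
goal([.5509,.2428,.1192],2.29-1.9)
im=get_image('top');cv2.imwrite('pics/t8.png',cv2.resize(im[210:260,230:330,::-1],(800,400),interpolation=cv2.INTER_CUBIC))
```

```text
0.04370195963971274 [-0.44579961  1.17746005 -0.24157029] [0.03954788 0.07676135 0.04532341]
d mm [-0.4 -0.3  0.1] rot [ 0.0019 -0.001  -0.0007] now [0.551  0.2433 0.1193] q [0.42 0.52 0.07 1.12 0.   1.6 ]
```

View pics/t8.png

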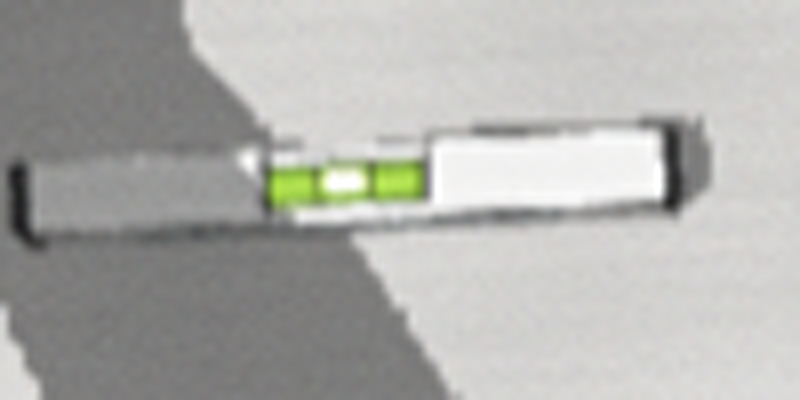

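Bubble looks centred in the top view (bubble col 344, lines 319 and 372). Releasing the knob and rising to check with the wrist camera.

play_rows(steps=[{"dx":0,"dy":0,"dz":0,"ax":0,"ay":0,"az":0},{"dx":0,"dy":0,"dz":0,"ax":0,"ay":0,"az":0},{"dx":0,"dy":0,"dz":0,"ax":0,"ay":0,"az":0},{"dx":0,"dy":0,"dz":0,"ax":0,"ay":0,"az":0},{"dx":0,"dy":0,"dz":-15,"ax":0,"ay":0,"az":0},{"dx":0,"dy":0,"dz":-40,"ax":0,"ay":0,"az":0},{"dx":0,"dy":0,"dz":-70,"ax":0,"ay":0,"az":0},{"dx":0,"dy":0,"dz":-95,"ax":0,"ay":0,"az":0},{"dx":0,"dy":0,"dz":-100,"ax":0,"ay":0,"az":0}], hand=0)

```text
t: 14.88
eef_pos: [0.5531, 0.2441, 0.2248]
orientation: [0.557, 0.83, 0.005, 0.003]
contact_force: [0.7, 0.9, -0.1]
opening: 0.0849
```

Run:
```python
from h import *
goal([.5683,-.0563,.22],.059)
```

```text
d mm [-283.7 -100.     3.4] rot [ 0.0107 -0.003   0.3302] now [0.5531 0.2441 0.2248] q [0.42 0.45 0.25 1.35 0.   1.6 ]
```

play_rows(steps=[{"dx":-20,"dy":-7,"dz":0,"ax":0,"ay":0,"az":0.03},{"dx":-55,"dy":-19,"dz":1,"ax":0.002,"ay":0,"az":0.07},{"dx":-92,"dy":-32,"dz":1,"ax":0.004,"ay":-0.001,"az":0.11},{"dx":-129,"dy":-45,"dz":2,"ax":0.006,"ay":-0.001,"az":0.15},{"dx":-166,"dy":-58,"dz":2,"ax":0.008,"ay":-0.002,"az":0.2},{"dx":-203,"dy":-71,"dz":3,"ax":0.01,"ay":-0.003,"az":0.25},{"dx":-240,"dy":-85,"dz":3,"ax":0.01,"ay":-0.003,"az":0.3},{"dx":-268,"dy":-94,"dz":3,"ax":0.01,"ay":-0.003,"az":0.33},{"dx":-284,"dy":-100,"dz":3,"ax":0.01,"ay":-0.003,"az":0.33},{"dx":-284,"dy":-100,"dz":3,"ax":0.01,"ay":-0.003,"az":0.33}], hand=255, newtons=30)

```text
t: 15.72
eef_pos: [0.5681, -0.0606, 0.2197]
orientation: [0.688, 0.726, -0.0, 0.0]
contact_force: [0.2, 0.3, -0.9]
opening: -0.0001
```

play_rows(steps=[{"dx":0,"dy":0,"dz":0,"ax":0,"ay":0,"az":0},{"dx":0,"dy":0,"dz":0,"ax":0,"ay":0,"az":0},{"dx":0,"dy":0,"dz":0,"ax":0,"ay":0,"az":0},{"dx":0,"dy":0,"dz":0,"ax":0,"ay":0,"az":0}])

```text
t: 16.05
eef_pos: [0.5681, -0.0594, 0.2196]
orientation: [0.687, 0.726, -0.0, 0.0]
contact_force: [-0.2, 0.9, -0.1]
opening: 0.0001
```

Run:
```python
from h import *
im=get_image('wrist');cv2.imwrite('pics/w9.png',im[:,:,::-1])
cv2.imwrite('pics/w9z.png',cv2.resize(im[60:240,250:400,::-1],(500,600),interpolation=cv2.INTER_CUBIC))
goal([.5683,-.0563,.158],.059)
```

```text
d mm [ 3.1  0.4 61.6] rot [-0.0001  0.001  -0.0035] now [ 0.5681 -0.0594  0.2196] q [-0.1   0.4   0.15  1.32 -0.    1.41]
```

View pics/w9.png

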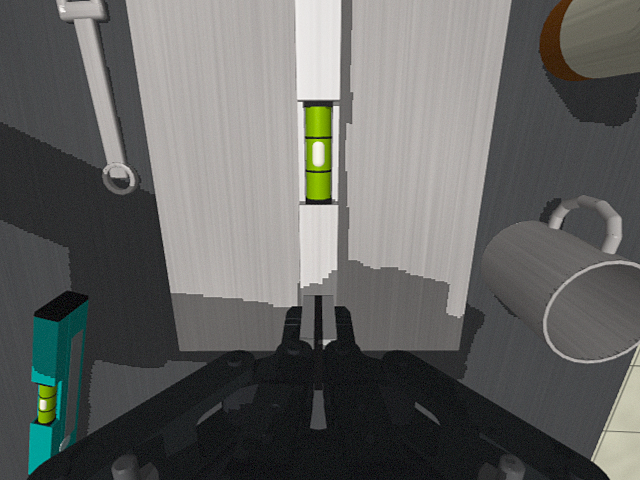

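View pics/w9z.png

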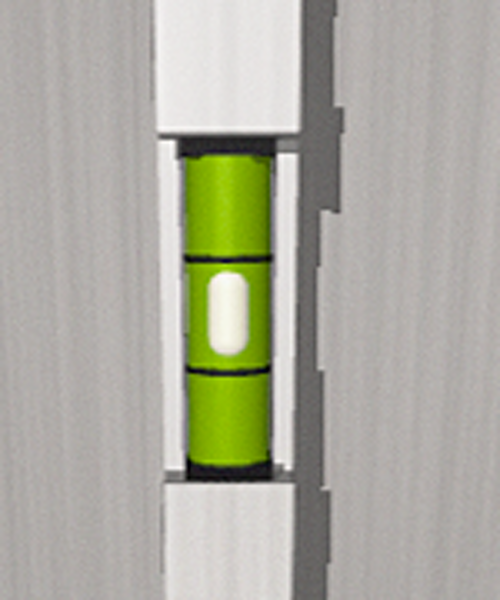

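Bubble midpoint is 313 against a line midpoint of 315.5, about 0.4 mm off and well inside the lines. Now pressing.

play_rows(steps=[{"dx":2,"dy":0,"dz":20,"ax":0,"ay":0,"az":0},{"dx":3,"dy":0,"dz":40,"ax":0,"ay":0,"az":0},{"dx":3,"dy":0,"dz":52,"ax":0,"ay":0,"az":0},{"dx":3,"dy":0,"dz":58,"ax":0,"ay":0,"az":0},{"dx":3,"dy":0,"dz":60,"ax":0,"ay":0,"az":0},{"dx":3,"dy":0,"dz":60,"ax":0,"ay":0,"az":0}])

```text
t: 16.6
eef_pos: [0.5679, -0.0559, 0.1595]
orientation: [0.687, 0.727, -0.0, 0.0]
contact_force: [-0.4, -0.2, -0.2]
opening: 0.0
```

play_rows(steps=[{"dx":0,"dy":0,"dz":1,"ax":0,"ay":0,"az":0},{"dx":0,"dy":0,"dz":1,"ax":0,"ay":0,"az":0},{"dx":0,"dy":0,"dz":1,"ax":0,"ay":0,"az":0}])

```text
t: 16.85
eef_pos: [0.5685, -0.056, 0.1594]
orientation: [0.687, 0.727, 0.0, 0.001]
contact_force: [-0.5, 1.1, -0.1]
opening: 0.0002
```

play_rows(steps=[{"dx":0,"dy":0,"dz":1,"ax":0,"ay":0,"az":0},{"dx":0,"dy":0,"dz":2,"ax":0,"ay":0,"az":0},{"dx":0,"dy":0,"dz":2.5,"ax":0,"ay":0,"az":0},{"dx":0,"dy":0,"dz":2.5,"ax":0,"ay":0,"az":0}])

```text
t: 17.18
eef_pos: [0.5687, -0.056, 0.1571]
orientation: [0.687, 0.727, 0.0, 0.001]
contact_force: [-0.4, 1.0, 1.1]
opening: 0.0001
```

play_rows(steps=[{"dx":0,"dy":0,"dz":0.6,"ax":0,"ay":0,"az":0},{"dx":0,"dy":0,"dz":1,"ax":0,"ay":0,"az":0},{"dx":0,"dy":0,"dz":1,"ax":0,"ay":0,"az":0},{"dx":0,"dy":0,"dz":1,"ax":0,"ay":0,"az":0}])

```text
t: 17.52
eef_pos: [0.5687, -0.056, 0.1571]
orientation: [0.687, 0.727, 0.0, 0.001]
contact_force: [-2.2, 1.1, 5.3]
opening: -0.0003
```

play_rows(steps=[{"dx":0,"dy":0,"dz":1.5,"ax":0,"ay":0,"az":0},{"dx":0,"dy":0,"dz":2,"ax":0,"ay":0,"az":0},{"dx":0,"dy":0,"dz":2,"ax":0,"ay":0,"az":0},{"dx":0,"dy":0,"dz":2,"ax":0,"ay":0,"az":0}])

```text
t: 17.85
eef_pos: [0.5689, -0.056, 0.1571]
orientation: [0.687, 0.727, 0.001, 0.002]
contact_force: [-4.1, 0.3, 10.2]
opening: 0.0001
```

play_rows(steps=[{"dx":0,"dy":-0.3,"dz":2.5,"ax":0,"ay":0,"az":0},{"dx":0,"dy":-0.5,"dz":3.2,"ax":0,"ay":0,"az":0},{"dx":0,"dy":-0.5,"dz":3.2,"ax":0,"ay":0,"az":0},{"dx":0,"dy":-0.5,"dz":3.2,"ax":0,"ay":0,"az":0},{"dx":0,"dy":-0.5,"dz":3.2,"ax":0,"ay":0,"az":0},{"dx":0,"dy":-0.5,"dz":3.2,"ax":0,"ay":0,"az":0}])

```text
t: 18.35
eef_pos: [0.569, -0.056, 0.1571]
orientation: [0.687, 0.727, 0.002, 0.003]
contact_force: [-5.5, 1.3, 15.1]
opening: 0.0006
```

play_rows(steps=[{"dx":0,"dy":-0.7,"dz":3.5,"ax":0,"ay":0,"az":0},{"dx":0,"dy":-0.7,"dz":3.5,"ax":0,"ay":0,"az":0},{"dx":0,"dy":-0.7,"dz":3.5,"ax":0,"ay":0,"az":0},{"dx":0,"dy":-0.7,"dz":3.5,"ax":0,"ay":0,"az":0},{"dx":0,"dy":-0.7,"dz":3.5,"ax":0,"ay":0,"az":0},{"dx":0,"dy":-0.7,"dz":3.5,"ax":0,"ay":0,"az":0},{"dx":0,"dy":-0.7,"dz":3.5,"ax":0,"ay":0,"az":0},{"dx":0,"dy":-0.7,"dz":3.5,"ax":0,"ay":0,"az":0},{"dx":0,"dy":-0.7,"dz":3.5,"ax":0,"ay":0,"az":0},{"dx":0,"dy":-0.7,"dz":3.5,"ax":0,"ay":0,"az":0}])

```text
t: 19.18
eef_pos: [0.5689, -0.056, 0.1571]
orientation: [0.687, 0.727, 0.004, 0.005]
contact_force: [-4.8, 1.0, 17.1]
opening: 0.0
```

Run:
```python
from h import *
im=get_image('wrist');cv2.imwrite('pics/w10.png',im[:,:,::-1])
cv2.imwrite('pics/w10z.png',cv2.resize(im[0:240,220:420,::-1],(500,600),interpolation=cv2.INTER_CUBIC))
im=get_image('top');cv2.imwrite('pics/t10.png',im[:,:,::-1])
for i in range(3):
  get_image('scene'); s=telemetry.get_state();print(s['t'],s['contact_force'],s['eef_pos'])
```

```text
19.3333 [-5.59915857  0.98345934 15.79618838] [ 0.5689116  -0.05601711  0.15709116]
19.3833 [-4.71615843  0.41497527 17.04979833] [ 0.56892874 -0.05600838  0.15710468]
19.4333 [-4.60697632  0.81512412 16.61239104] [ 0.56891935 -0.05603656  0.15710444]
```

View pics/w10.png

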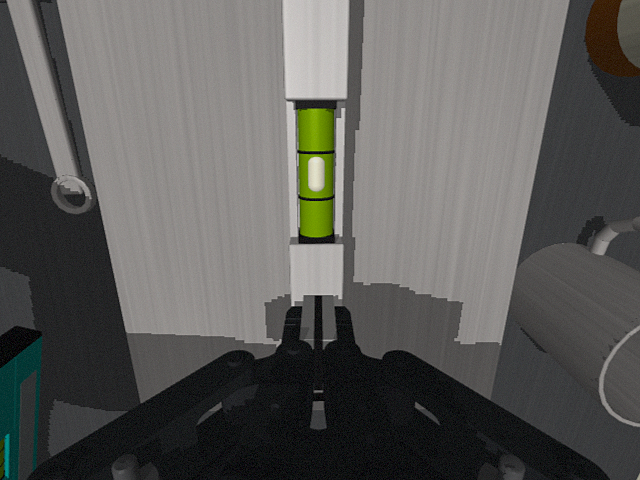

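View pics/w10z.png

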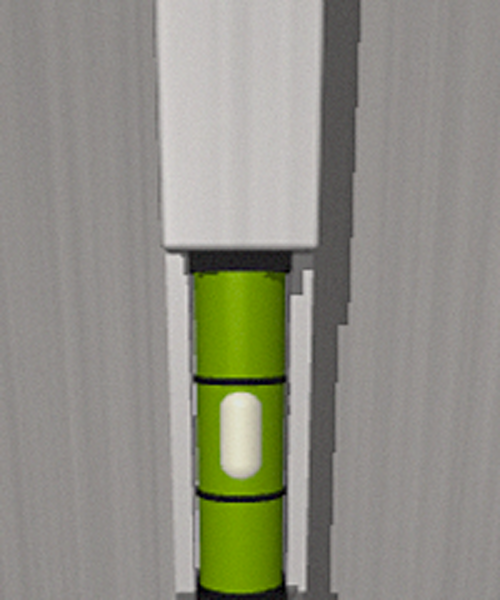

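View pics/t10.png

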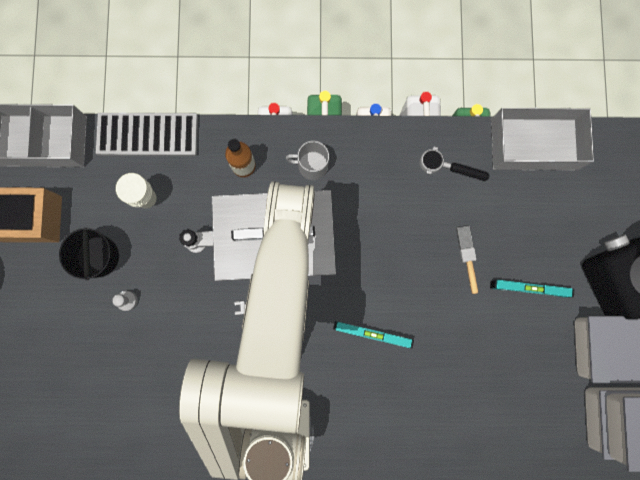

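Under about 17 N the bubble's midpoint is at 434.5 against a line midpoint of 437.5, about 0.5 mm off. The bystanders are where they were. Handing in.

```bash
python3 -c "
from plant import order,telemetry
s=telemetry.get_state();print(s['t'],s['contact_force']);print(order.sign_off())"
```

```text
19.4333 [-4.60697632  0.81512412 16.61239104]
the job is handed in; nothing more can be done
None
```

I laid the level along the centre of the shelf, turned the foot's knob about 1.9 rad clockwise, and then pressed on the level's solid top. I handed the job in at 19.4 s, still pressing; the sign-off gives no verdict.

- **Bubble:** it started about 8 mm off centre, away from the foot. It was about 0.4 mm off after the turn and about 0.5 mm off under the press, well inside the lines.
- **Press:** it held at 16 to 17 N downward, with about 5 N sideways that I did not fully remove. The tool height did not change as the force rose from 5 to 17 N, so the stand did not give.
- **Other things:** in the last top view the bystanders I could see looked unmoved. The arm hid most of the spanner, and I never went near it.
- **Failed call:** my first move call was refused as invalid input and did nothing. No check failed or disagreed.

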